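# Take the mixing spatula from its rack and hold it slanted over the bowl

## Task

Take the flat, square-ended spatula out of the slotted hanging rack: raise it just enough to clear the lip and draw it out through the open front of its slot. Then lean it about 45 degrees, handle up and blade down, with the end of its blade over the middle of the steel mixing bowl, and finish while still holding it there, raised a little clear of the bowl (a few centimetres) and still. Leave the other two tools hanging and the bowl where it stands.

Things in the scene. Friction and masses are not known exactly. Their poses are not given: they have to be found in the camera images.
- rack: Fixed wooden hanging rack, 260 mm wide (its y), with three slots. Origin on the table under the middle tool's hanging place; x points from its open front to its rear, z up. Slotted board 10 mm thick, top face at z = 190 mm, from x = -50 (front edge) to +26 mm. Thin steel legs and feet only at y = +-122 mm, the feet out to x = +-65 mm; under the board and in front it is open.
- rack_front (a point): Middle of the rack board's front edge, at its top face. The three slots (y = -80, 0, +80 mm in the rack's frame) open here; each is 15 mm wide and runs back 60 mm, and a tool hangs in each, 50 mm behind this edge. Beside the slot mouths a lip 6 mm high and 6 mm thick runs along the edge and stops the tools' collars.
- spatula: The tool to take (about 90 g, varies), hanging upright in any of the slots. Wooden handle of rectangular section (20 mm in its x, 32 mm in y), z = 5 to 95 mm; steel collar of 30 mm diameter, z = 0 to 5 mm, resting on the board; below it stem and blade. Origin on its long axis at the collar's underside; z up the handle, x as the rack's x while it hangs. Centre of mass near z = +13 mm.
- spatula_tip (a point): Middle of the blade's end edge, z = -146 mm in the spatula's frame. Flat square-ended steel blade, 44 mm wide (y), 4 mm thick (x), z = -146 to -46 mm, on a 9 mm square stem, z = -46 to 0. The blade is wider than the slot: in the slot the spatula can be raised at most 36 mm, and needs over 6 mm to pass the lip.
- paddle: Another tool hanging in the rack, to be left there: thin round wooden handle with a ball of 32 mm diameter on top (to 95 mm above the board), the same collar and stem, and a round steel disc of 50 mm diameter below. Origin at the underside of its collar.
- picker: A third tool hanging in the rack, to be left there: thin plain round wooden handle (12 mm diameter, to 95 mm above the board), the same collar and stem, and a narrow steel blade 18 mm wide. Origin at the underside of its collar.
- bowl: Round steel mixing bowl, 180 mm across the mouth, 70 mm high, loose on a small fixed grey scale whose platform is 20 mm above the table. Origin at the centre of its underside.
- bowl_rim (a point): Centre of the bowl's mouth, at the height of the rim (about 90 mm above the table); z up.

How it is judged:
On the way:
1. the spatula, held by the fingers, is out of its slot and clear of the rack ((x of spatula in the frame of rack below -0.075 m or y of spatula in the frame of rack below -0.16 m or y of spatula in the frame of rack above 0.16 m) and contact force between spatula and rack below 0.05 N and contact force between the fingers and spatula above 1 N), for 0.1 s.
At the end, for the whole second after the job is handed in: Held still in the fingers, handle up, leaning 31 to 59 degrees from upright; blade end within 45 mm of the bowl's axis, 10 to 150 mm above the rim; touching neither bowl, rack nor other tools; bowl and other two tools within 20 mm of their starts (angle between spatula's own z axis and vertical between 0.54 and 1.03 rad and horizontal distance between spatula_tip and bowl_rim below 0.045 m and z of spatula_tip in the frame of bowl_rim between 0.01 and 0.15 m and contact force between the fingers and spatula above 1 N and contact force between spatula and rack below 0.05 N and contact force between spatula and bowl below 0.05 N and contact force between spatula and paddle below 0.05 N and contact force between spatula and picker below 0.05 N and linear speed of spatula below 0.03 m/s and angular speed of spatula below 0.2 rad/s and distance of each of bowl, paddle, picker from where it was at the start of the episode below 0.02 m); the arm keeps its last pose, push and grip.
It fails at once if the bowl is pushed more than 20 mm (distance of bowl from where it was at the start of the episode above 0.02 m).
It fails at once if another tool is taken or knocked from its place in the rack (moved more than 20 mm) (distance of any of paddle, picker from where it was at the start of the episode above 0.02 m).
It also fails if it takes over 51 s, if anything falls off the work surface, if the arm or the gripper's body presses on something with over 40 N, if the wrist force passes 120 N, or if a joint passes its speed limit or range.

## Robot

A 6-joint arm with a two-finger parallel gripper is mounted at the origin on the work surface. World frame = base frame: x ahead of the robot, y to its left, z up, the work surface at z = 0. Lengths are in m, angles in rad, forces in N, time in s.
With the tool pointing down it reaches from about 0.375 to 0.9 m from the base axis. Payload 3.1 kg.
Tool frame: the origin (TCP) lies at the very end of the fingers, on their centre line; the grasp point (between the pads) lies 19 mm behind it; z points along the fingers, y is the line along which they close (so a half turn about z gives the same grasp; the last joint's range is limited). The gripper opens to 85 mm and grips with 20 to 120 N. Pads are 22 mm wide; open, the fingers measure 114 mm over their backs; the gripper's body (76 mm by 85 mm) begins 54 mm behind the grasp point. The pads swing forward as they close: fully open they stand 13 mm farther back than shut.
Start: joints at [1.171, 0.527, 1.433, -0, 1.181, -0.178], TCP at [0.137, 0.61, 0.231] pointing down, gripper open.
Joint ranges: [-3.08, 3.08], [-0.75, 2.2], [0.22, 2.44], [-1.43, 4.57], [0, 2.65], [-2.85, 2.85]. Speed limits (rad/s): [2.79, 2.79, 3.14, 3.14, 3.14, 3.14].

## Interface

Orientations are given as a unit quaternion [x, y, z, w].
In Python, from station import manip, vision gives the robot as it stands.
- The arm moves only by the tool drive_tool, never from a script. Its argument "deltas" is a list that holds one entry, the list of rows, each a list of 4 numbers: the shift along the tool's x, y, z in mm, then the turn about the tool's z in rad. A call has 1 to 5 rows; each row is the pose to reach, as a shift and turn from the pose commanded when the call began, along the tool's axes at that moment; what a row does not reach only later rows make up. A row lasts 1/12 s, in which the tool goes at most 41.7 mm and 7.16 degrees, less where a joint would pass 70% of its speed; a pose out of reach is approached as far as the arm can. A call with a gripper value outside its range is refused whole. "jaw" is the finger opening in mm, from 0 to 85.4, set as the call begins (left out, the last holds). The fingers move at their own pace and stop on an object; "force" is the grip in N (left out, the last holds). Time passes only in rows, so rows that repeat a pose let the fingers close. It gives the time, the measured TCP pose, the force, the opening and the grip force at its end, in the units of the state.
- manip.sense(): the state, without advancing time (a new reading comes with each control period).
- vision.snapshot(name): name is "scene" or "top" or "wrist"; returns the picture (384x512x3 uint8, red, green, blue); there is no depth.
- vision.camera_model(name): a dict with "camera_matrix" (3x3 intrinsics, pixels), "rvec" (rotation vector, rad) and "tvec" (3), from world to camera coordinates, as OpenCV has them. Camera axes: x right, y down, z forward; pixel columns grow to the right and rows downward; lengths in m; the calibration is good to about 2 mm. A picture is of the moment at which its call begins: read the wrist's pose just before it. camera_model takes no time and is no camera call; for the wrist camera it gives the pose at the moment of the call.
- manip.sign_off(): hands the job in; it is judged then, once.
The state is a dict: "t": time; "q": joint angles; "qd": joint speeds; "tau": joint torques, N m; "tcp_pos": TCP position; "tool_rot": TCP orientation; "force": force on the tool from outside, world axes, zero at the start; "ft_torque": the same for the moment, N m; "finger_gap": opening from 0.0 (shut) to 1.0 (fully open); "gripper_force": force on a finger pad.
Only numpy, scipy, OpenCV 4.12 (cv2) and the standard library are available. Lean on these libraries where they do the work, as an engineer would, in place of code of your own. Each camera call takes 0.05 s, during which the arm holds its last target. There are 200 camera calls.

## Working session

There is one attempt and no reset: what is moved stays moved. The work goes in short steps, Python scripts to look and compute and a tool call to move; the robot and the scene stay as the last step left them, time stands still between calls to the robot, and variables do not carry over. Pictures are saved under pics/ and viewed, at most 10 in all, crops included, and the job is handed in when it is done.

Besides the shell and the picture viewer there is one more tool, called after "Emit:" by a JSON object that holds its "name" and its "arguments". drive_tool: Moves the arm, as the interface text tells. Its arguments: {"type":"object","properties":{"deltas":{"type":"array"},"jaw":{"type":"number"},"force":{"type":"number"}},"required":["deltas"]}

```bash
mkdir -p pics; ls; python3 - <<'E'
from station import manip, vision
import cv2,numpy as np
s=manip.sense();print({k:np.round(v,3).tolist() for k,v in s.items()})
for n in["scene","top"]:
    im=vision.snapshot(n);cv2.imwrite(f"pics/{n}0.png",im[:,:,::-1])
    m=vision.camera_model(n);R=cv2.Rodrigues(np.array(m["rvec"]))[0];print(n,np.round(m["camera_matrix"],1).tolist(),np.round(-R.T@np.array(m["tvec"]).ravel(),3),R.round(3).tolist())
E
```

```text
pics
{'t': 0.0, 'q': [1.171, 0.528, 1.434, 0.0, 1.181, -0.179], 'qd': [0.0, 0.0, 0.0, -0.001, -0.001, -0.0], 'tau': [0.001, -44.235, -17.803, -0.0, 0.008, 0.0], 'tcp_pos': [0.137, 0.609, 0.23], 'tool_rot': [0.111, 0.994, -0.001, -0.0], 'force': [0.569, 0.164, -0.786], 'ft_torque': [0.008, -0.028, 0.05], 'gripper_force': 0.0, 'finger_gap': 1.001}
scene [[452.3, 0.0, 261.9], [0.0, 452.3, 192.0], [0.0, 0.0, 1.0]] [ 1.248 -0.437  0.649] [[0.549, 0.836, -0.01], [0.46, -0.312, -0.832], [-0.698, 0.452, -0.555]]
top [[366.8, 0.0, 260.8], [0.0, 366.8, 193.9], [0.0, 0.0, 1.0]] [ 0.393 -0.014  1.054] [[0.079, -0.997, -0.004], [-0.975, -0.076, -0.21], [0.21, 0.021, -0.978]]
```

View pics/scene0.png

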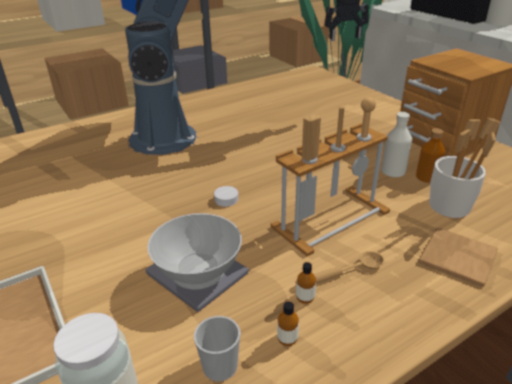

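View pics/top0.png

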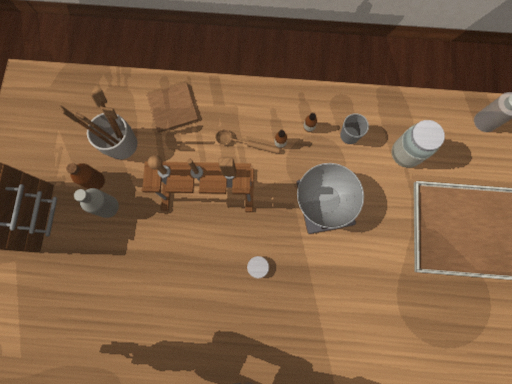

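The scene view shows the spatula at about (312,140), in the slot nearest the bowl (195,250). In the top view it is at (230,168) and the bowl at (330,197). Next I need to zoom in and see which side of the rack is open.

```bash
python3 - <<'E'
import cv2,numpy as np
a=cv2.imread("pics/scene0.png")[85:255,255:400];b=cv2.imread("pics/top0.png")[140:225,130:270]
a=cv2.resize(a,None,fx=3.5,fy=3.5,interpolation=cv2.INTER_CUBIC);cv2.imwrite("pics/a.png",a)
b=cv2.resize(b,None,fx=5.5,fy=5.5,interpolation=cv2.INTER_CUBIC);cv2.imwrite("pics/b.png",b)
E
```

```text
(no output)
```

View pics/a.png

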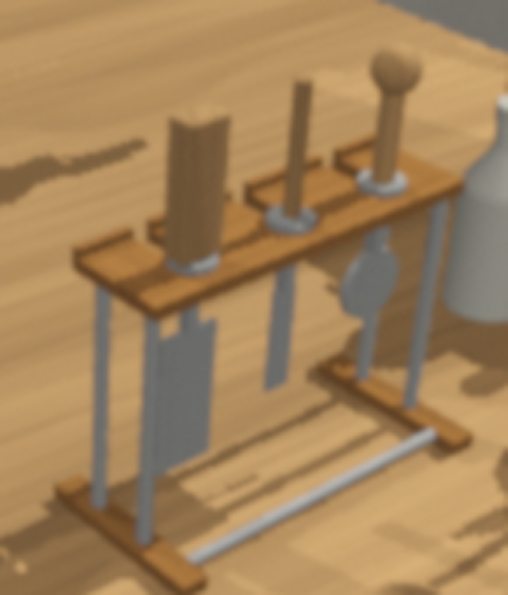

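View pics/b.png

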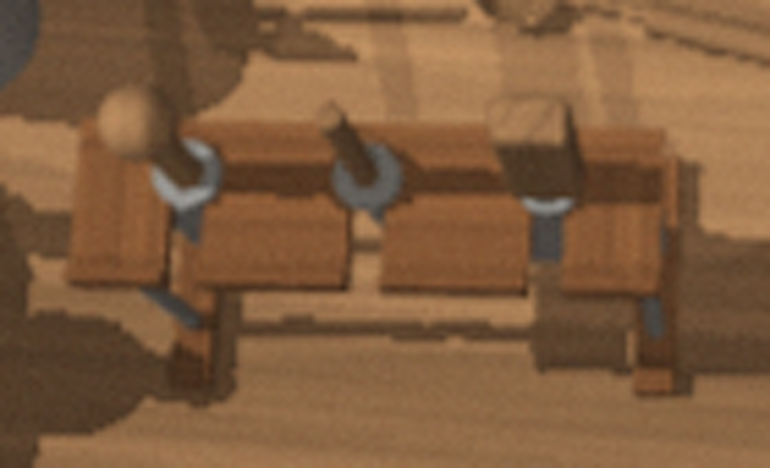

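The zooms show the slots and lip opening towards the robot (world -x). The spatula is in the slot on the bowl's side (-y), so it draws out along world -x. Now I'll measure it.

```bash
cat > h.py <<'E'
import cv2,numpy as np
from station import manip,vision
def cam(n):
    m=vision.camera_model(n);R=cv2.Rodrigues(np.array(m["rvec"],float))[0]
    return np.array(m["camera_matrix"]),R,np.array(m["tvec"],float).ravel()
def ray(c,p):
    K,R,t=c;d=R.T@np.linalg.inv(K)@[p[0],p[1],1];return -R.T@t,d
def onz(c,p,z):
    o,d=ray(c,p);return o+d*(z-o[2])/d[2]
def tri(c1,p1,c2,p2):
    o1,d1=ray(c1,p1);o2,d2=ray(c2,p2);d1/=np.linalg.norm(d1);d2/=np.linalg.norm(d2)
    s=np.linalg.lstsq(np.c_[d1,-d2],o2-o1,rcond=None)[0];a=o1+d1*s[0];b=o2+d2*s[1]
    return (a+b)/2,np.linalg.norm(a-b)
E
python3 - <<'E'
from h import *
T,S=cam("top"),cam("scene")
fb=lambda x,y:(130+(x+.5)/5.5-.5,140+(y+.5)/5.5-.5)
fa=lambda x,y:(255+(x+.5)/3.5-.5,85+(y+.5)/3.5-.5)
for n,p,z in [("lipL",(68,285),.196),("lipR",(662,292),.196),("rearL",(82,122),.19),("rearR",(665,130),.19),("collar mouthR",(548,200),.195)]:
    print(n,onz(T,fb(*p),z).round(4))
for n,p,q in [("handle top centre",(531,121),(199,118)),("rearR",(665,130),(155,302)),("lip R front",(662,292),(76,250)),("rearL",(82,122),(462,186))]:
    r=tri(T,fb(*p),S,fa(*q));print(n,r[0].round(4),round(r[1],4))
# bowl rim: grey mask in top view, ellipse
im=cv2.imread("pics/top0.png");hsv=cv2.cvtColor(im,cv2.COLOR_BGR2HSV)
for n,c,roi in[("top",T,(285,155,375,240)),("scene",S,(140,205,250,295))]:
    im=cv2.imread(f"pics/{n}0.png");hsv=cv2.cvtColor(im,cv2.COLOR_BGR2HSV)
    x0,y0,x1,y1=roi;m=((hsv[...,1]<40)&(hsv[...,2]>95)).astype(np.uint8)[y0:y1,x0:x1]
    k=max(cv2.findContours(m,cv2.RETR_EXTERNAL,cv2.CHAIN_APPROX_NONE)[0],key=cv2.contourArea).reshape(-1,2)+[x0,y0]
    print(n,k.min(0),k.max(0),cv2.fitEllipse(k.astype(np.float32)))
    P=np.array([onz(c,p,.09) for p in k])[:,:2]
    print(cv2.minEnclosingCircle(P.astype(np.float32)))
E
```

```text
lipL [0.5608 0.2885 0.196 ]
lipR [0.5778 0.03   0.196 ]
rearL [0.6364 0.2953 0.19  ]
rearR [0.6529 0.0352 0.19  ]
collar mouthR [0.6154 0.0836 0.195 ]
handle top centre [0.6248 0.0834 0.2814] 0.0005
rearR [0.6523 0.0354 0.1927] 0.0007
lip R front [0.5791 0.0313 0.1932] 0.0028
rearL [0.6371 0.2962 0.1843] 0.0028
top [298 163] [363 232] ((331.4556884765625, 196.28717041015625), (60.962520599365234, 66.63578033447266), 24.921724319458008)
((0.599266529083252, -0.17206890881061554), 0.10332733392715454)
scene [148 214] [247 294] ((197.2062530517578, 249.8672332763672), (73.88844299316406, 94.11644744873047), 98.93901062011719)
((0.6414207220077515, -0.19078415632247925), 0.11829744279384613)
```

Emit:
{"name": "drive_tool", "arguments": {"deltas": [[[-15,-13,-35,0],[-40,-35,-65,0],[-65,-57,-90,0],[-92,-80,-110,0],[-120,-105,-120,0]]], "jaw": 75, "force": 40}}

```text
t: 0.52
tcp_pos: [0.2324, 0.4809, 0.3538]
tool_rot: [0.11, 0.994, 0.002, 0.001]
force: [0.4, -0.0, 0.0]
finger_gap: 0.876
gripper_force: 0.0
```

Emit:
{"name": "drive_tool", "arguments": {"deltas": [[[-30,-26,0,0],[-60,-52,0,0],[-90,-78,0,0],[-120,-105,0,0],[-150,-131,0,0]]]}}

```text
t: 0.93
tcp_pos: [0.3492, 0.3182, 0.3511]
tool_rot: [0.111, 0.994, -0.0, -0.0]
force: [-0.4, -0.1, 1.0]
finger_gap: 0.875
gripper_force: 0.0
```

Emit:
{"name": "drive_tool", "arguments": {"deltas": [[[-30,-26,0,0],[-60,-52,0,0],[-90,-78,0,0],[-120,-105,0,0],[-150,-131,0,0]]]}}

```text
t: 1.35
tcp_pos: [0.4668, 0.1573, 0.3511]
tool_rot: [0.111, 0.994, -0.0, -0.0]
force: [0.7, 0.9, -0.2]
finger_gap: 0.876
gripper_force: 0.0
```

Emit:
{"name": "drive_tool", "arguments": {"deltas": [[[-30,-26,0,-0.1],[-50,-45,0,-0.2],[-65,-58,0,-0.287],[-65,-58,0,-0.287],[-65,-58,0,-0.287]]]}}

```text
t: 1.77
tcp_pos: [0.517, 0.0877, 0.3506]
tool_rot: [-0.031, 1.0, 0.0, -0.001]
force: [-0.3, 0.1, -0.1]
finger_gap: 0.876
gripper_force: 0.0
```

```bash
python3 - <<'E'
from h import *
s=manip.sense();print(s["t"],s["tcp_pos"],s["tool_rot"])
C=cam("wrist");im=vision.snapshot("wrist");cv2.imwrite("pics/w1.png",im[:,:,::-1]);np.save("w1.npy",np.c_[C[0],C[1],C[2]])
print(C[0].round(1).tolist(),(-C[1].T@C[2]).round(3),C[1].round(2).tolist())
E
```

```text
1.7667 [0.51702933 0.08766787 0.3505923 ] [-3.07760128e-02  9.99525834e-01  3.13909962e-04 -9.19484983e-04]
[[291.2, 0.0, 260.6], [0.0, 291.2, 194.2], [0.0, 0.0, 1.0]] [0.445 0.085 0.493] [[-0.06, 1.0, 0.0], [0.96, 0.06, 0.28], [0.28, 0.02, -0.96]]
```

View pics/w1.png

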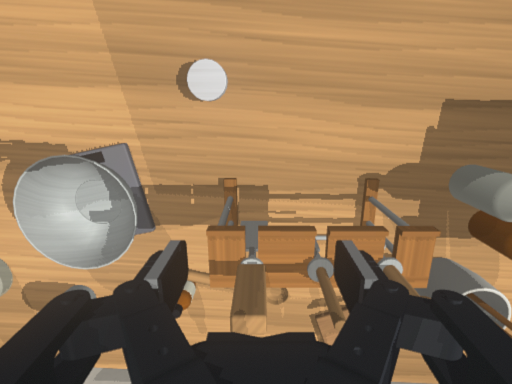

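The wrist view shows the lip's front edge on row 227 from column 208 to 436, the spatula handle at (249,300) with its collar at (252,262), and the bowl at (75,211). I'll refine from this view.

```bash
python3 - <<'E'
from h import *
A=np.load("w1.npy");W=(A[:,:3],A[:,3:6],A[:,6]);T=cam("top")
for n,p,z in[("lipR",(208,227),.196),("lipL",(437,228),.196),("collarfront",(252,258),.195)]:print(n,onz(W,p,z).round(4))
print(tri(T,(129.9+662/5.5,139.9+292/5.5),W,(208,227)),tri(T,(129.9+68/5.5,139.9+285/5.5),W,(437,228)))
im=cv2.imread("pics/w1.png");hsv=cv2.cvtColor(im,cv2.COLOR_BGR2HSV)
# slot 1 gap, handle extents along rows
m=((hsv[...,0]<25)&(hsv[...,1]>60)).astype(np.uint8)
for r in(236,):print(hsv[r,205:330:3].tolist())
for r in(275,300):
    g=cv2.cvtColor(im,cv2.COLOR_BGR2GRAY)[r,220:285].astype(int);print(r,g.tolist())
E=[]
for n,c,roi,vmin in[("top",T,(290,160,372,228),125),("wrist",W,(8,150,140,275),125)]:
    I=im if n=="wrist" else cv2.imread("pics/top0.png");h=cv2.cvtColor(I,cv2.COLOR_BGR2HSV)
    x0,y0,x1,y1=roi;k=((h[...,1]<45)&(h[...,2]>vmin)).astype(np.uint8)[y0:y1,x0:x1]
    k=cv2.convexHull(max(cv2.findContours(k,cv2.RETR_EXTERNAL,cv2.CHAIN_APPROX_NONE)[0],key=cv2.contourArea)).reshape(-1,2)+[x0,y0]
    P=np.array([onz(c,p,.09) for p in k])[:,:2].astype(np.float32);e=cv2.fitEllipse(k.astype(np.float32));print(n,e,cv2.minEnclosingCircle(P));E.append(e[0])
print(tri(T,E[0],W,E[1]))
E
```

```text
lipR [0.5738 0.0347 0.196 ]
lipL [0.5592 0.2867 0.196 ]
collarfront [0.6093 0.0851 0.195 ]
(array([0.58206761, 0.03075264, 0.17547178]), np.float64(0.0015895535166157515)) (array([0.56063682, 0.28893617, 0.19258725]), np.float64(0.0002453282546801312))
[[16, 124, 206], [15, 151, 166], [15, 155, 161], [15, 154, 162], [14, 152, 173], [15, 151, 165], [15, 152, 169], [15, 151, 157], [15, 152, 158], [15, 151, 162], [15, 152, 163], [15, 152, 161], [15, 154, 167], [15, 148, 153], [17, 17, 108], [21, 17, 108], [21, 17, 108], [24, 12, 107], [15, 153, 168], [15, 152, 161], [15, 153, 162], [15, 151, 162], [15, 153, 162], [15, 152, 163], [15, 153, 163], [15, 153, 163], [15, 152, 163], [15, 150, 165], [14, 150, 165], [15, 150, 165], [14, 152, 166], [15, 153, 165], [15, 152, 166], [15, 152, 166], [15, 155, 165], [15, 152, 166], [14, 154, 166], [17, 36, 161], [30, 8, 154], [30, 10, 155], [30, 8, 153], [15, 148, 124]]
275 [137, 135, 131, 113, 110, 108, 106, 104, 104, 104, 104, 105, 106, 106, 107, 106, 90, 88, 92, 92, 94, 93, 92, 90, 89, 89, 90, 90, 90, 89, 88, 87, 87, 88, 90, 90, 89, 89, 88, 87, 87, 88, 91, 99, 111, 120, 123, 123, 133, 135, 135, 135, 135, 135, 136, 135, 136, 136, 135, 135, 135, 135, 135, 135, 135]
300 [163, 163, 164, 165, 171, 172, 172, 171, 170, 170, 171, 168, 118, 88, 90, 93, 94, 94, 93, 92, 91, 90, 89, 90, 91, 91, 91, 88, 87, 85, 85, 86, 87, 88, 88, 87, 88, 91, 93, 94, 94, 94, 94, 96, 105, 115, 131, 135, 131, 130, 129, 130, 129, 128, 129, 127, 119, 113, 128, 121, 117, 114, 108, 89, 89]
top ((339.3711242675781, 193.03868103027344), (44.98245620727539, 61.988765716552734), 162.01190185546875) ((0.6175763010978699, -0.19192637503147125), 0.08788769692182541)
wrist ((74.66419219970703, 211.59947204589844), (106.7354736328125, 129.7753448486328), 121.3493423461914) ((0.6120972037315369, -0.17848734557628632), 0.09014935046434402)
(array([ 0.63084544, -0.21545282,  0.0336865 ]), np.float64(0.0012577740179985943))
```

Emit:
{"name": "drive_tool", "arguments": {"deltas": [[[-30,-3,0,0],[-60,-6,0,0],[-90,-9,0,0],[-106,-9,0,0],[-106,-9,0,0]]]}}

```text
t: 2.23
tcp_pos: [0.6254, 0.0878, 0.3505]
tool_rot: [-0.033, 0.999, 0.0, 0.0]
force: [0.5, 0.3, -0.3]
finger_gap: 0.873
gripper_force: 0.0
```

Emit:
{"name": "drive_tool", "arguments": {"deltas": [[[0,0,25,0],[0,0,50,0],[0,0,75,0],[0,0,95,0],[0,0,114,0]]]}}

```text
t: 2.65
tcp_pos: [0.6208, 0.088, 0.2361]
tool_rot: [-0.033, 0.999, 0.0, -0.001]
force: [0.7, -0.3, 0.3]
finger_gap: 0.883
gripper_force: 0.0
```

```bash
python3 - <<'E'
from h import *
s=manip.sense();print(s["t"],s["tcp_pos"],s["tool_rot"],s["force"])
a=vision.snapshot("scene")[60:260,240:400,::-1];b=vision.snapshot("wrist")[:,:,::-1]
cv2.imwrite("pics/c2.png",np.hstack([cv2.resize(a,(307,384)),b[:,80:480]]))
E
```

```text
2.65 [0.62084714 0.08798501 0.23614535] [-3.31768691e-02  9.99448498e-01  2.14777982e-04 -1.39628196e-03] [ 0.70626123 -0.28473763  0.25577716]
```

View pics/c2.png

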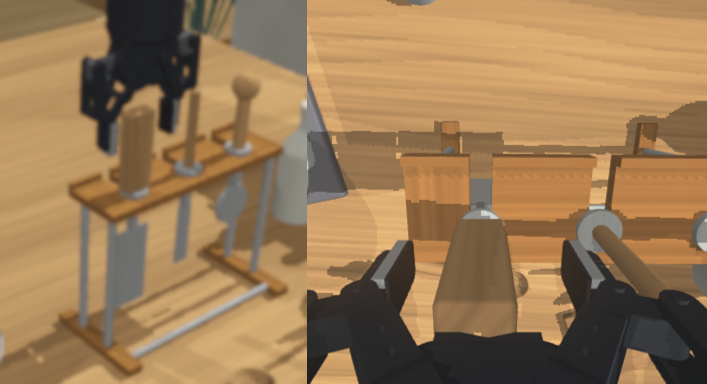

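The fingers straddle the handle, which sits about 5 mm to -y of the finger centre (column 476-480 against 488). I'll correct that, close and lift.

Emit:
{"name": "drive_tool", "arguments": {"deltas": [[[-2,-5,0,0],[-2,-5,0,0],[-2,-5,0,0]]]}}

```text
t: 3.0
tcp_pos: [0.6267, 0.0815, 0.2393]
tool_rot: [-0.033, 0.999, -0.0, 0.002]
force: [0.2, 0.6, 0.1]
finger_gap: 0.877
gripper_force: 0.0
```

Emit:
{"name": "drive_tool", "arguments": {"deltas": [[[0,0,0,0],[0,0,0,0],[0,0,0,0],[0,0,0,0],[0,0,0,0]]], "jaw": 10, "force": 40}}

```text
t: 3.42
tcp_pos: [0.6259, 0.0816, 0.2379]
tool_rot: [-0.033, 0.999, 0.0, 0.0]
force: [0.1, 1.3, 2.5]
finger_gap: 0.369
gripper_force: 45.2
```

Emit:
{"name": "drive_tool", "arguments": {"deltas": [[[0,0,0,0],[0,0,0,0],[0,0,0,0],[0,0,0,0],[0,0,0,0]]]}}

```text
t: 3.83
tcp_pos: [0.626, 0.0816, 0.2378]
tool_rot: [-0.033, 0.999, 0.0, 0.0]
force: [-1.7, 0.4, 6.4]
finger_gap: 0.368
gripper_force: 45.5
```

Emit:
{"name": "drive_tool", "arguments": {"deltas": [[[0,0,-5,0],[0,0,-10,0],[0,0,-15,0],[0,0,-20,0],[0,0,-20,0]]]}}

```text
t: 4.25
tcp_pos: [0.6265, 0.0814, 0.2585]
tool_rot: [-0.033, 0.999, -0.0, 0.001]
force: [0.5, -0.0, -1.0]
finger_gap: 0.369
gripper_force: 44.9
```

Emit:
{"name": "drive_tool", "arguments": {"deltas": [[[10,0,0,0],[25,0,0,0],[40,0,0,0],[55,0,0,0],[65,0,0,0]]]}}

```text
t: 4.67
tcp_pos: [0.5593, 0.0772, 0.2571]
tool_rot: [-0.033, 0.999, 0.0, -0.001]
force: [-0.2, 0.6, -1.4]
finger_gap: 0.371
gripper_force: 45.0
```

Emit:
{"name": "drive_tool", "arguments": {"deltas": [[[15,0,0,0],[30,0,0,0],[40,0,0,0],[40,0,0,0],[40,0,0,0]]]}}

```text
t: 5.08
tcp_pos: [0.5214, 0.0746, 0.2576]
tool_rot: [-0.033, 0.999, -0.0, 0.001]
force: [-0.0, 0.2, -0.4]
finger_gap: 0.368
gripper_force: 45.0
```

```bash
python3 - <<'E'
from h import *
s=manip.sense();print(s["t"],s["tcp_pos"],s["tool_rot"],s["force"],s["gripper_force"])
a=vision.snapshot("scene")[60:260,200:400,::-1];b=vision.snapshot("wrist")[:,:,::-1]
cv2.imwrite("pics/c3.png",np.hstack([cv2.resize(a,(384,384)),b[:,80:480]]))
E
```

```text
5.0833 [0.52135689 0.07458796 0.25762896] [-3.25576974e-02  9.99469624e-01 -4.83426990e-05  6.81084376e-04] [-0.01560805  0.19352674 -0.4371554 ] 44.97771441936493
```

View pics/c3.png

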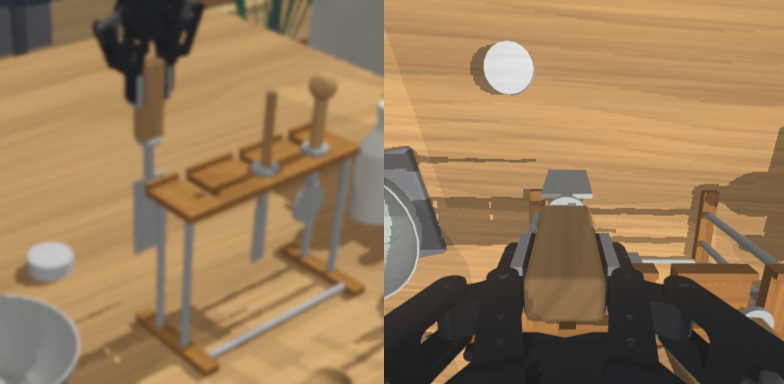

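Out of the slot and hanging free, 100 mm in front. The tool only turns about its vertical axis, so I'll lean the spatula by pushing the blade against the fixed rack's front lip, pivoting it in a light grip.

Emit:
{"name": "drive_tool", "arguments": {"deltas": [[[0,0,-15,0],[0,0,-30,0],[0,0,-50,0],[0,0,-50,0]]], "force": 20}}

```text
t: 5.52
tcp_pos: [0.5245, 0.0745, 0.3109]
tool_rot: [-0.033, 0.999, -0.0, 0.004]
force: [0.8, -0.0, -0.7]
finger_gap: 0.368
gripper_force: 45.1
```

Emit:
{"name": "drive_tool", "arguments": {"deltas": [[[-15,0,0,0],[-30,0,0,0],[-45,0,0,0],[-55,0,0,0],[-65,0,0,0]]]}}

```text
t: 5.93
tcp_pos: [0.5846, 0.0792, 0.3058]
tool_rot: [-0.032, 0.999, 0.0, -0.003]
force: [-4.6, 1.4, -2.6]
finger_gap: 0.37
gripper_force: 44.6
```

Emit:
{"name": "drive_tool", "arguments": {"deltas": [[[-8,0,0,0],[-16,0,0,0],[-24,0,0,0],[-32,0,0,0],[-40,0,0,0]]]}}

```text
t: 6.35
tcp_pos: [0.6261, 0.0814, 0.3071]
tool_rot: [-0.033, 0.999, -0.0, -0.0]
force: [-2.5, 0.7, -2.4]
finger_gap: 0.369
gripper_force: 44.4
```

```bash
python3 - <<'E'
from h import *
s=manip.sense();print(s["t"],s["tcp_pos"],s["tool_rot"],s["force"],s["ft_torque"],s["gripper_force"])
a=vision.snapshot("scene")[40:240,200:400,::-1];b=vision.snapshot("wrist")[:,:,::-1]
cv2.imwrite("pics/c4.png",np.hstack([cv2.resize(a,(384,384)),b[:,80:480]]))
E
```

```text
6.35 [0.62606551 0.08139858 0.30714973] [-3.26209777e-02  9.99467660e-01 -1.39154508e-04 -4.98797018e-04] [-2.51310042  0.74765897 -2.35422828] [-0.06383258  0.95398659 -0.07098424] 44.38719391822815
```

View pics/c4.png

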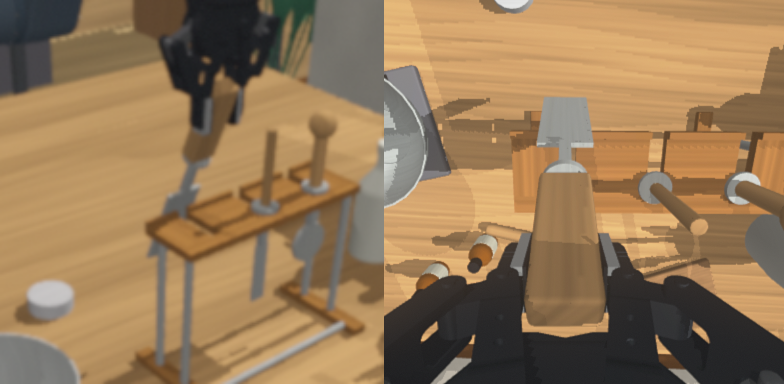

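It is pivoting cleanly, now at roughly 22°. Continuing.

Emit:
{"name": "drive_tool", "arguments": {"deltas": [[[-8,0,0,0],[-16,0,0,0],[-24,0,0,0],[-32,0,0,0],[-40,0,0,0]]]}}

```text
t: 6.87
tcp_pos: [0.6667, 0.0841, 0.3075]
tool_rot: [-0.033, 0.999, -0.0, 0.0]
force: [-2.9, -0.8, -0.7]
finger_gap: 0.369
gripper_force: 44.1
```

Emit:
{"name": "drive_tool", "arguments": {"deltas": [[[-8,0,0,0],[-16,0,0,0],[-24,0,0,0],[-32,0,0,0],[-40,0,0,0]]]}}

```text
t: 7.28
tcp_pos: [0.7066, 0.0867, 0.3074]
tool_rot: [-0.033, 0.999, -0.0, 0.0]
force: [-2.0, -0.9, 0.0]
finger_gap: 0.37
gripper_force: 44.0
```

Emit:
{"name": "drive_tool", "arguments": {"deltas": [[[0,0,-15,0],[0,0,-40,0],[0,0,-60,0],[0,0,-80,0],[0,0,-80,0]]], "jaw": 10, "force": 50}}

```text
t: 7.7
tcp_pos: [0.7099, 0.0867, 0.3937]
tool_rot: [-0.033, 0.999, -0.0, 0.008]
force: [0.4, 0.4, -0.1]
finger_gap: 0.371
gripper_force: 50.3
```

```bash
python3 - <<'E'
from h import *
s=manip.sense();print(s["t"],s["tcp_pos"],s["tool_rot"],s["force"],s["ft_torque"],s["gripper_force"])
np.savez("w5.npz",*cam("wrist"));b=vision.snapshot("wrist")[:,:,::-1];a=vision.snapshot("scene")[0:200,200:400,::-1]
cv2.imwrite("pics/w5.png",b)
cv2.imwrite("pics/c5.png",np.hstack([cv2.resize(a,(384,384)),b[:,80:480]]))
E
```

```text
7.7 [0.70986175 0.08671236 0.39374076] [-3.26631428e-02  9.99434716e-01 -3.44093703e-04  7.95294608e-03] [ 0.42271151  0.37864218 -0.13337546] [ 0.02225442 -0.10761762 -0.00181147] 50.25203347206116
```

View pics/c5.png

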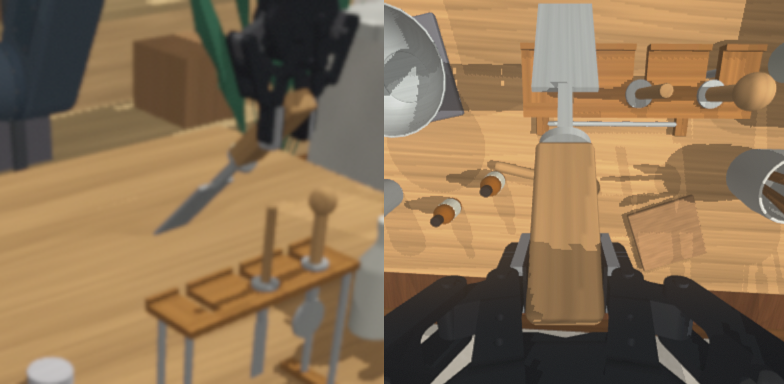

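```bash
python3 - <<'E'
from h import *
d=np.load("w5.npz");W=(d["arr_0"],d["arr_1"],d["arr_2"]);S=cam("scene")
im=cv2.imread("pics/w5.png");g=cv2.cvtColor(im,cv2.COLOR_BGR2HSV)[...,1]
print([r for r in range(12) ],[int(g[r,265]) for r in range(12)])
p,e=tri(S,(282,120.8),W,(265.5,4));print(p,e)
piv=np.array([.7099,.0867,.4127]);v=piv-p;print(v,np.linalg.norm(v),np.degrees(np.arctan2(np.hypot(*v[:2]),v[2])))
E
```

```text
[0, 1, 2, 3, 4, 5, 6, 7, 8, 9, 10, 11] [125, 124, 115, 68, 6, 6, 9, 9, 9, 9, 9, 9]
[0.54943104 0.0762943  0.24770209] 0.014818226097833079
[0.16046896 0.0104057  0.16499791] 0.23039721221608117 44.262849217682565
```

Emit:
{"name": "drive_tool", "arguments": {"deltas": [[[-3,-20,0,0],[-6,-45,0,0],[-9,-70,0,0],[-12,-95,0,0],[-15,-120,0,0]]]}}

```text
t: 8.22
tcp_pos: [0.7285, -0.033, 0.3846]
tool_rot: [-0.033, 0.999, 0.0, -0.001]
force: [0.9, 0.4, -1.6]
finger_gap: 0.367
gripper_force: 50.2
```

Emit:
{"name": "drive_tool", "arguments": {"deltas": [[[-3,-25,0,0],[-6,-50,0,0],[-9,-75,0,0],[-12,-100,0,0],[-15,-118,0,0]]]}}

```text
t: 8.63
tcp_pos: [0.7512, -0.1515, 0.3842]
tool_rot: [-0.032, 0.999, 0.0, -0.001]
force: [-0.1, 0.1, -1.5]
finger_gap: 0.372
gripper_force: 50.2
```

Emit:
{"name": "drive_tool", "arguments": {"deltas": [[[0,-10,10,0],[-1,-20,25,0],[-1,-20,40,0],[-1,-20,60,0],[-1,-20,75,0]]]}}

```text
t: 9.05
tcp_pos: [0.7523, -0.1681, 0.3078]
tool_rot: [-0.033, 0.999, 0.001, -0.002]
force: [-0.5, 0.1, -1.2]
finger_gap: 0.369
gripper_force: 50.2
```

Emit:
{"name": "drive_tool", "arguments": {"deltas": [[[0,0,10,0],[0,0,15,0],[0,0,15,0],[0,0,15,0],[0,0,15,0]]]}}

```text
t: 9.47
tcp_pos: [0.754, -0.1688, 0.2986]
tool_rot: [-0.033, 0.999, -0.0, 0.001]
force: [0.8, -0.3, -1.5]
finger_gap: 0.369
gripper_force: 50.2
```

```bash
python3 - <<'E'
from h import *
s=manip.sense();print(s["t"],s["tcp_pos"],s["tool_rot"],s["force"],s["gripper_force"])
np.savez("w6.npz",*cam("wrist"));b=vision.snapshot("wrist")[:,:,::-1];a=vision.snapshot("scene")[100:310,130:340,::-1];cv2.imwrite("pics/w6.png",b)
cv2.imwrite("pics/c6.png",np.hstack([cv2.resize(a,(384,384)),b[:,80:480]]))
E
```

```text
9.4667 [ 0.75401946 -0.16876977  0.29864433] [-3.27182406e-02  9.99463767e-01 -4.68581122e-04  1.21487119e-03] [ 0.76928825 -0.30396587 -1.53408214] 50.21254062652588
```

View pics/c6.png

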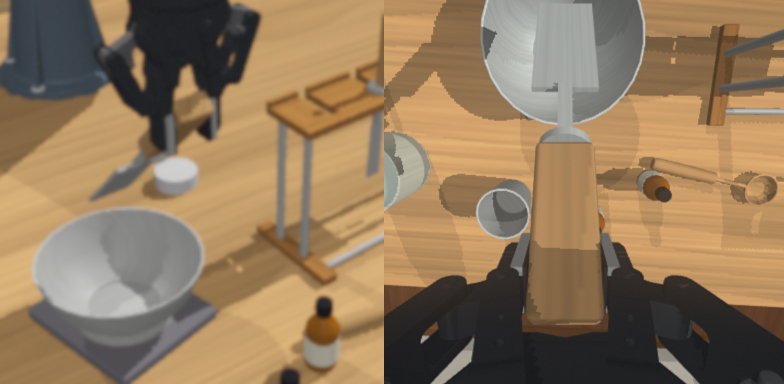

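The blade end is over the bowl in both views: scene crop (92,198), wrist (566,4). One numeric check before the final lowering.

```bash
python3 - <<'E'
from h import *
d=np.load("w6.npz");W=(d["arr_0"],d["arr_1"],d["arr_2"]);S=cam("scene")
piv=np.array([.754,-.1688,.3176])
o,r=ray(W,(565.5-304,3.5))
for z in np.arange(.13,.20,.005):
    p=o+r*(z-o[2])/r[2];v=piv-p;q=onz(S,(180.3,208.3),z)
    print(z.round(3),p.round(4),np.linalg.norm(v).round(3),np.degrees(np.arctan2(np.hypot(*v[:2]),v[2])).round(1),q.round(3))
im=cv2.imread("pics/w6.png");
k=np.array([(500-304,80),(530-304,116),(563-304,124),(600-304,114),(630-304,75),(643-304,35),(640-304,5),(481-304,30)])
P=np.array([onz(W,p,.09)[:2] for p in k]);A=np.c_[2*P,np.ones(len(P))];c=np.linalg.lstsq(A,(P**2).sum(1),rcond=None)[0];print(c[:2],np.sqrt(c[2]+c[:2]@c[:2]))
E
```

```text
0.13 [ 0.5893 -0.1777  0.13  ] 0.25 41.3 [ 0.553 -0.178  0.13 ]
0.135 [ 0.5908 -0.1776  0.135 ] 0.245 41.8 [ 0.56  -0.181  0.135]
0.14 [ 0.5923 -0.1775  0.14  ] 0.24 42.4 [ 0.566 -0.183  0.14 ]
0.145 [ 0.5938 -0.1774  0.145 ] 0.236 42.9 [ 0.573 -0.186  0.145]
0.15 [ 0.5953 -0.1773  0.15  ] 0.231 43.5 [ 0.58  -0.188  0.15 ]
0.155 [ 0.5967 -0.1772  0.155 ] 0.226 44.1 [ 0.586 -0.191  0.155]
0.16 [ 0.5982 -0.1771  0.16  ] 0.222 44.7 [ 0.593 -0.193  0.16 ]
0.165 [ 0.5997 -0.177   0.165 ] 0.217 45.4 [ 0.6   -0.196  0.165]
0.17 [ 0.6012 -0.177   0.17  ] 0.213 46.0 [ 0.606 -0.198  0.17 ]
0.175 [ 0.6027 -0.1769  0.175 ] 0.208 46.7 [ 0.613 -0.201  0.175]
0.18 [ 0.6041 -0.1768  0.18  ] 0.204 47.5 [ 0.62  -0.203  0.18 ]
0.185 [ 0.6056 -0.1767  0.185 ] 0.199 48.3 [ 0.627 -0.206  0.185]
0.19 [ 0.6071 -0.1766  0.19  ] 0.195 49.1 [ 0.633 -0.208  0.19 ]
0.195 [ 0.6086 -0.1765  0.195 ] 0.19 49.9 [ 0.64  -0.211  0.195]
0.2 [ 0.61   -0.1764  0.2   ] 0.186 50.8 [ 0.647 -0.213  0.2  ]
[ 0.61271498 -0.17881705] 0.08653319551220659
```

Emit:
{"name": "drive_tool", "arguments": {"deltas": [[[-4,0,10,0],[-8,0,20,0],[-12,-1,30,0],[-12,-1,30,0],[-12,-1,30,0]]]}}

```text
t: 9.98
tcp_pos: [0.7648, -0.1687, 0.2648]
tool_rot: [-0.033, 0.999, 0.001, -0.002]
force: [-0.4, 0.0, -1.1]
finger_gap: 0.368
gripper_force: 50.2
```

Emit:
{"name": "drive_tool", "arguments": {"deltas": [[[0,0,0,0],[0,0,0,0],[0,0,0,0],[0,0,0,0],[0,0,0,0]]]}}

```text
t: 10.4
tcp_pos: [0.7655, -0.1691, 0.268]
tool_rot: [-0.033, 0.999, -0.0, 0.0]
force: [-0.6, 0.7, -1.6]
finger_gap: 0.367
gripper_force: 50.2
```

```bash
python3 - <<'E'
from h import *
s=manip.sense();print(s["t"],s["tcp_pos"],np.abs(s["qd"]).max(),s["force"],s["gripper_force"])
print(manip.sign_off())
E
```

```text
10.4 [ 0.76547104 -0.16905433  0.26796158] 0.0018928432851789924 [-0.5933548   0.67585323 -1.62150027] 50.22316217422485
the job is handed in; nothing more can be done
None
```

I took the spatula out of the rack and handed the job in at 10.4 s: it is held still, leaning about 46°, with the blade end over the middle of the bowl, about 45 mm above the rim; no verdict came back.

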